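# Roll the larger rubber mount up the gutter to its stop

## Task

Two round rubber mounts lie at the low end of a sloping two-lane steel gutter. With the fingertips, push the larger one up its lane and over the crest, so that it settles against the end stop and stays there by itself when you take the hand away; only push it, do not lift or carry it. Leave the smaller mount and everything else on the bench where they are.

Things in the scene. Friction and masses are not known exactly. Their poses are not given: they have to be found in the camera images.
- rack: Fixed two-lane steel gutter stand, base plate 370 x 190 mm; origin under the middle of the base plate, on the table; x points level along the lanes from their low end to the end stop, z up. Lane middle lines at y = +55 and -55 mm. Each lane is 42 mm wide inside; its side walls, 3 mm thick, rise 11 mm above the lane floor, so fingertips kept higher than that pass over them.
- ramp: The climbing floor of the stand, sloping at 9 degrees; origin on the floor surface at the low end, midway between the lanes (24 mm above the table); x runs up along the floor to the crest at 265 mm, y across the lanes, z square to the floor. At x = -4 to 0 a lip 12 mm high keeps the mounts from rolling off.
- crest (a point): Point on the crest line, the highest line of the lane floor (65.5 mm above the table), midway between the lanes; axes as the rack's. From the crest the floor falls at 12 degrees for 64 mm along x to the end stop.
- stop_rest (a point): Point midway between the lanes, level with where the larger mount's centre lies when it rests against the end stop (at rack x = 138, z = 86.5 mm); axes as the rack's. The face of the end stop, an upright plate across both lanes, 112 mm high above the table, is 28 mm farther along x.
- big_mount: The larger mount, to be pushed up: a black rubber cylinder with flat metal end plates, 56 mm diameter and 36 mm wide, lying on its side across its lane, 0.14 to 0.28 kg, smooth and free-rolling; an 8 mm stud sticks out 18 mm at each end along its axis, above the lane walls. Origin at its centre, y along its axis (x and z turn as it rolls). It starts resting against the low lip in one lane or the other, and rolls back there if let go before the crest.
- small_mount: The smaller mount, same make: 40 mm diameter, 36 mm wide, same studs, resting against the low lip of the other lane; to be left alone. Origin at its centre, y along its axis.
- stand_a: bystander: like mount, 50 mm diameter, standing on the table with one stud up (36 mm body, 56 mm over all), just beyond the low end of the stand; origin under its centre
- stand_b: bystander: the same kind of mount standing beside the stand on its +y side; origin under its centre
- stand_c: bystander: the same kind of mount standing beside the stand on its -y side, near the stop; origin under its centre
- bell_mount: bystander: bright bell-shaped metal mount, 72 mm diameter, 48 mm high, behind the end stop; origin under its centre
- carton: bystander: closed cardboard box 110 x 110 x 90 mm on the right of the table; origin under its centre
- spanner: bystander: flat steel spanner 170 mm long on the left of the table; origin in its underside
- washer: bystander: steel washer 48 mm across, 5 mm thick, on the left of the table; origin under its centre
Not all that is in view belongs to the job. What is shaped like the big_mount but blue or red is not meant.

How it is judged:
On the way:
1. the larger mount is being pushed by the fingers on the upper half of the climbing floor (x of big_mount in the frame of rack above 0 m and contact force between the fingers and big_mount above 0.1 N).
At the end, for the whole second after the job is handed in: The larger mount rests in its lane beyond the crest against the end stop (centre within 6 mm along the lane and in height of its resting place), lying across the lane within 0.2 rad and still; the smaller mount is within 30 mm of where it began (x of big_mount in the frame of rack between 0.132 and 0.142 m and z of big_mount in the frame of rack between 0.081 and 0.092 m and (y of big_mount in the frame of rack between 0.045 and 0.065 m or y of big_mount in the frame of rack between -0.065 and -0.045 m) and angle between the y axis of big_mount and the y axis of rack, either way round below 0.2 rad and linear speed of big_mount below 0.02 m/s and angular speed of big_mount below 0.5 rad/s and distance of small_mount from where it was at the start of the episode below 0.03 m); the robot touches nothing.
It fails at once if the larger mount is lifted more than 12 mm off the gutter floor (z of big_mount in the frame of ramp above 0.04 m).
It fails at once if the smaller mount is moved more than 30 mm (distance of small_mount from where it was at the start of the episode above 0.03 m).
It fails at once if another thing on the bench is moved more than 20 mm (distance of any of stand_a, stand_b, stand_c, bell_mount, carton, spanner, washer from where it was at the start of the episode above 0.02 m).
It also fails if it takes over 43 s, if anything falls off the work surface, if the arm or the gripper's body presses on something with over 40 N, if the wrist force passes 120 N, or if a joint passes its speed limit or range.

## Robot

A 6-joint arm with a two-finger parallel gripper is mounted at the origin on the work surface. World frame = base frame: x ahead of the robot, y to its left, z up, the work surface at z = 0. Lengths are in m, angles in rad, forces in N, time in s.
With the tool pointing down it reaches from about 0.25 to 0.775 m from the base axis. Payload 4 kg.
Tool frame: the origin (TCP) lies between the finger pads; the fingertips stand 25 mm ahead of it and the grasp point (between the pads) lies 6 mm ahead of it; z points along the fingers, y is the line along which they close (so a half turn about z gives the same grasp; the last joint's range is limited). The gripper opens to 85 mm and grips with 20 to 120 N. Pads are 22 mm wide; open, the fingers measure 114 mm over their backs; the gripper's body (76 mm by 85 mm) begins 54 mm behind the grasp point. The pads swing forward as they close: fully open they stand 13 mm farther back than shut.
Start: joints at [-1.404, 0.087, 1.371, -0, 1.684, -0.103], TCP at [0.147, -0.53, 0.231] pointing down, gripper open.
Joint ranges: [-3.1, 3.1], [-0.76, 2.03], [0.27, 2.55], [-1.08, 4.22], [0.17, 2.65], [-2.57, 2.57]. Speed limits (rad/s): [2.79, 2.79, 3.14, 3.14, 3.14, 3.14].

## Interface

Orientations are given as a rotation vector (axis times angle).
In Python, from station import bot gives the robot as it stands.
- The arm moves only by the tool move_arm, never from a script. Its argument "deltas" is a list of rows, each an object of numbers: "fingers": the closure, from -1 (fully open) to 1 (shut); "dx", "dy", "dz": the shift along the world's x, y, z in mm; "yaw": the turn about the world's z in degrees. In form: [{"fingers": .., "dx": .., "dy": .., "dz": .., "yaw": ..}, ...]. A call has 1 to 20 rows; each row is the pose to reach, as a shift and turn from the pose commanded when the call began; what a row does not reach only later rows make up. A row lasts 1/12 s, in which the tool goes at most 41.7 mm and 7.16 degrees, less where a joint would pass 70% of its speed; a pose out of reach is approached as far as the arm can. A call with a gripper value outside its range is refused whole. The fingers move at their own pace and stop on an object; "grip_force" is the grip in N (left out, the last holds). Time passes only in rows, so rows that repeat a pose let the fingers close. It gives the time, the measured TCP pose, the force, the opening and the grip force at its end, in the units of the state.
- bot.observe(): the state, without advancing time (a new reading comes with each control period).
- bot.camera(name): name is "scene" or "top"; returns a dict with "img" (384x512x3 uint8, red, green, blue), "mtx" (3x3 intrinsics, pixels), "rvec" (rotation vector, rad) and "tvec" (3), from world to camera coordinates, as OpenCV has them. Camera axes: x right, y down, z forward; pixel columns grow to the right and rows downward; lengths in m; the calibration is good to about 2 mm. A picture is of the moment at which its call begins. There is no depth.
- bot.hand_in(): hands the job in; it is judged then, once.
The state is a dict: "t": time; "qpos": joint angles; "qvel": joint speeds; "joint_torque": joint torques, N m; "position": TCP position; "orientation": TCP orientation; "ft_force": force on the tool from outside, world axes, zero at the start; "ft_torque": the same for the moment, N m; "opening": opening from 0.0 (shut) to 1.0 (fully open); "gripper_force": force on a finger pad.
Only numpy, scipy, OpenCV 4.12 (cv2) and the standard library are available. Lean on these libraries where they do the work, as an engineer would, in place of code of your own. Each camera call takes 0.05 s, during which the arm holds its last target. There are 200 camera calls.

## Working session

There is one attempt and no reset: what is moved stays moved. The work goes in short steps, Python scripts to look and compute and a tool call to move; the robot and the scene stay as the last step left them, time stands still between calls to the robot, and variables do not carry over. Pictures are saved under pics/ and viewed, at most 10 in all, crops included, and the job is handed in when it is done.

Besides the shell and the picture viewer there is one more tool, called after ">>>" as name(argument=value, ...) on one line, values as JSON. move_arm: Moves the arm, as the interface text tells. Its arguments: {"type":"object","properties":{"deltas":{"type":"array","items":{"type":"object","properties":{"fingers":{"type":"number"},"dx":{"type":"number"},"dy":{"type":"number"},"dz":{"type":"number"},"yaw":{"type":"number"}}}},"grip_force":{"type":"number"}},"required":["deltas"]}

```bash
mkdir -p pics; ls; python3 - <<'E'
from station import bot
import cv2,pickle
d={}
for n in("scene","top"):
    c=bot.camera(n);d[n]=c;cv2.imwrite(f"pics/{n}0.png",c["img"][:,:,::-1])
    print(n,c["mtx"],c["rvec"],c["tvec"])
pickle.dump(d,open("cam0.pkl","wb"))
print(bot.observe())
E
```

```text
pics
scene [[438.98232583   0.         258.66110233]
 [  0.         438.98232583 189.62341678]
 [  0.           0.           1.        ]] [ 0.83493786  2.63802829 -0.9303591 ] [ 0.45249773 -0.17454497  1.46585011]
top [[434.96487165   0.         256.37981457]
 [  0.         434.96487165 194.74036364]
 [  0.           0.           1.        ]] [ 2.17382428 -2.19170347  0.0966303 ] [-0.01909542  0.53435965  1.43917044]
{'t': 0.1, 'qpos': array([-1.40413255e+00,  8.79192316e-02,  1.37216104e+00, -6.35462679e-06,
        1.68360063e+00, -1.03125776e-01]), 'qvel': array([ 0.00036268, -0.00019371, -0.00347774, -0.00161224,  0.00091328,
        0.00088033]), 'joint_torque': array([ 3.39866463e-03, -3.53013682e+01, -3.14218962e+01, -1.62058791e-05,
        7.85490236e-03,  5.37741286e-06]), 'position': array([ 0.14649282, -0.52964793,  0.22940595]), 'orientation': array([-3.11098492e+00, -4.22218590e-01,  1.14030659e-04]), 'ft_force': array([-0.78264761, -0.67517816, -0.34602029]), 'ft_torque': array([-0.00148161,  0.00234154, -0.00016278]), 'gripper_force': 0.0, 'opening': 1.0023344099489924}
```

View pics/scene0.png

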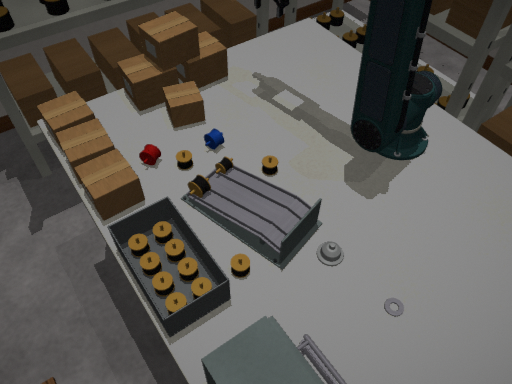

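View pics/top0.png

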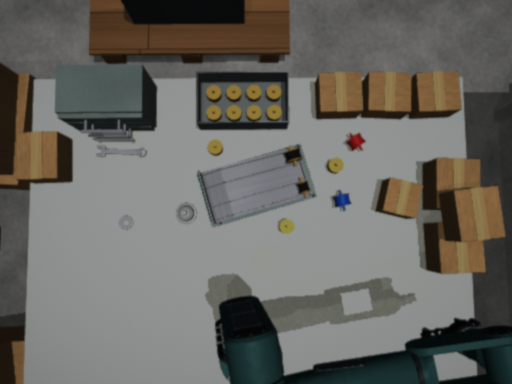

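The rack lies across the view, with the low end at right in the top image. The big mount is at about (293,156) in the far lane and the small one at about (305,187). I'll zoom in.

```bash
python3 - <<'E'
import cv2,pickle,numpy as np
d=pickle.load(open("cam0.pkl","rb"))
a=d["top"]["img"][135:235,190:350,::-1]; b=d["scene"]["img"][145:270,170:330,::-1]
A=cv2.resize(a,None,fx=5,fy=5,interpolation=cv2.INTER_CUBIC);A=cv2.convertScaleAbs(A,alpha=1.6,beta=10)
B=cv2.resize(b,None,fx=4.7,fy=4.7,interpolation=cv2.INTER_CUBIC);B=cv2.convertScaleAbs(B,alpha=1.6,beta=10)
cv2.imwrite("pics/a.png",A);cv2.imwrite("pics/b.png",B)
E
```

```text
(no output)
```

View pics/a.png

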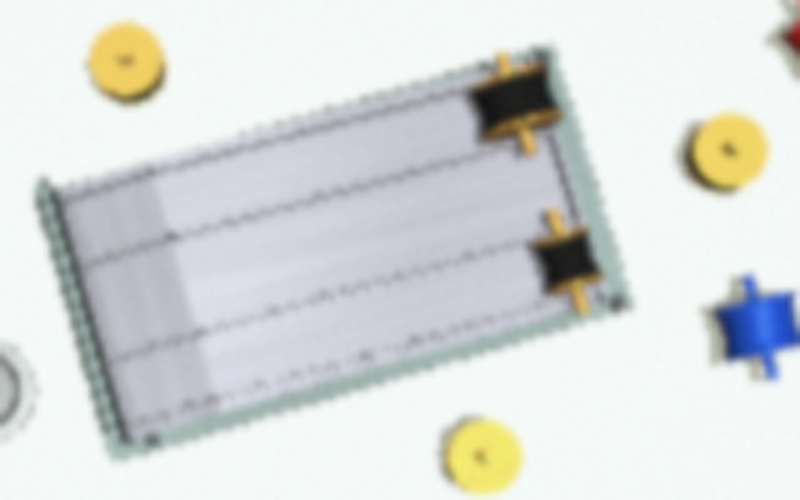

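View pics/b.png

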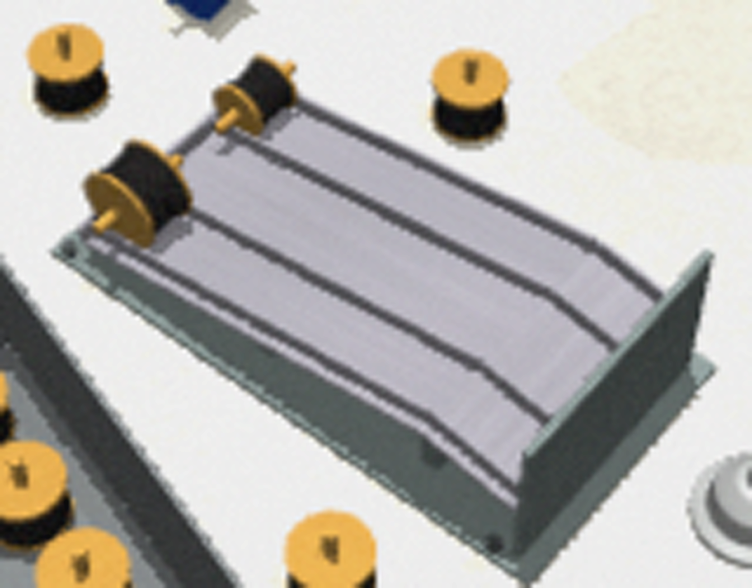

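The crops show the base plate's low-end corners in the top crop at (550,48) and (630,303). The stop's top edge runs from (42,185) to (122,440). The big mount is at (515,100) in the far (-y) lane and the small one at (568,258).

```bash
cat >h.py <<'E'
import cv2,numpy as np
def ray(c,px,z):
    R=cv2.Rodrigues(np.array(c["rvec"]))[0];t=np.array(c["tvec"]).ravel()
    o=-R.T@t;u=cv2.undistortPoints(np.array([[px]],float),np.array(c["mtx"]),None)[0,0]
    v=R.T@np.array([*u,1]);return o+v*(z-o[2])/v[2]
def proj(c,P): return cv2.projectPoints(np.array(P,float).reshape(-1,3),np.array(c["rvec"]),np.array(c["tvec"]),np.array(c["mtx"]),None)[0][:,0]
def black(c,box,thr=60):
    u0,v0,u1,v1=box;m=(c["img"][v0:v1,u0:u1].max(2)<thr).astype(np.uint8)
    n,l,s,ce=cv2.connectedComponentsWithStats(m)
    return [(ce[i]+[u0,v0],s[i,4]) for i in range(1,n) if s[i,4]>20]
E
python3 - <<'E'
import pickle;from h import *
d=pickle.load(open("cam0.pkl","rb"));T=d["top"];S=d["scene"]
f=lambda x,y:(190+x/5-.4,135+y/5-.4)
P=[ray(T,f(550,48),.005),ray(T,f(630,303),.005),ray(T,f(42,185),.112),ray(T,f(122,440),.112)]
for p in P:print(p.round(4))
print("len",np.linalg.norm(P[0]-P[1]),np.linalg.norm(P[2]-P[3]))
x=(P[2]+P[3]-P[0]-P[1])[:2];yaw=np.arctan2(x[1],x[0]);y=(P[1]-P[0])[:2];print("dist",np.linalg.norm(x)/2,"yaw",np.degrees(yaw),np.degrees(np.arctan2(y[1],y[0]))+(-90))
print("top",black(T,(270,140,325,205)),"scene",black(S,(180,150,245,205)))
for p,z in((f(515,98),.065),(f(568,258),.052)):print(ray(T,p,z).round(4))
print("crest",ray(T,f(155,172),.0655),ray(T,f(210,405),.0655))
E
```

```text
[ 0.7085 -0.1734  0.005 ]
[ 0.5324 -0.225   0.005 ]
[0.6017 0.1612 0.112 ]
[0.4403 0.1107 0.112 ]
len 0.18346479408542318 0.16912469564115937
dist 0.3495758512674646 yaw 106.53039560968638 -253.68606947539823
top [(array([292.02666667, 154.72666667]), np.int32(150)), (array([302.75531915, 186.75531915]), np.int32(94))] scene [(array([227.75221239, 169.19026549]), np.int32(226)), (array([185.76136364, 164.39772727]), np.int32(88)), (array([202.85135135, 189.17567568]), np.int32(370)), (array([193.37209302, 201.58139535]), np.int32(43))]
[ 0.6634 -0.1433  0.065 ]
[ 0.5588 -0.1779  0.052 ]
crest [0.616068   0.09322054 0.0655    ] [0.46334241 0.05781035 0.0655    ]
```

```bash
python3 - <<'E'
import pickle;from h import *
d=pickle.load(open("cam0.pkl","rb"));T=d["top"];S=d["scene"]
f=lambda x,y:(190+x/5-.4,135+y/5-.4)
g=lambda x,y:(170+x/4.7-.4,145+y/4.7-.4)
print("stand_a",ray(T,f(730,150),.036),ray(S,g(66,48),.036))
a=np.radians(106.5);X=np.array([np.cos(a),np.sin(a),0]);Y=np.array([-X[1],X[0],0]);O=np.array([.5705,-.027,0])
w=lambda x,y,z:O+X*x+Y*y+[0,0,z]
# check: big stud ends, small stud ends, crest/stop corners vs scene crop pixels
for n,p in dict(bigstud_in=(-.137,-.019,.056),bigstud_out=(-.137,-.091,.056),smallstud_out=(-.1434,.091,.047),lowcorner=(-.185,-.095,.005),stopcorner=(.185,-.095,.0)).items():
    q=w(*p);s=proj(S,q)[0];t=proj(T,q)[0];print(n,q.round(3),(s-[170,145]+[.4,.4])*4.7,(t-[190,135]+[.4,.4])*5)
E
```

```text
stand_a [ 0.63222326 -0.28958562  0.036     ] [ 0.63041468 -0.29335242  0.036     ]
bigstud_in [ 0.628 -0.153  0.056] [179.80257644 160.65522125] [529.16957525 153.86473539]
bigstud_out [ 0.697 -0.133  0.056] [ 98.07970795 232.28113185] [496.68792383  50.84580219]
smallstud_out [ 0.524 -0.19   0.047] [288.66271139  63.97991288] [586.89360016 311.00860024]
lowcorner [ 0.714 -0.177  0.005] [ 45.51166179 249.5780338 ] [555.62450108  39.84799722]
stopcorner [0.609 0.177 0.   ] [526.49107979 584.07637678] [ 39.19502798 196.58137455]
```

>>> move_arm(deltas=[{"dx":35,"dy":22,"dz":0,"yaw":6,"fingers":1},{"dx":70,"dy":44,"yaw":12,"fingers":1},{"dx":105,"dy":66,"yaw":18,"fingers":1},{"dx":140,"dy":88,"yaw":24,"fingers":1},{"dx":175,"dy":110,"yaw":30,"fingers":1},{"dx":210,"dy":132,"yaw":36,"fingers":1},{"dx":245,"dy":154,"yaw":42,"fingers":1},{"dx":280,"dy":176,"yaw":48,"fingers":1},{"dx":315,"dy":198,"yaw":54,"fingers":1},{"dx":350,"dy":220,"yaw":60,"fingers":1},{"dx":385,"dy":242,"yaw":66,"fingers":1},{"dx":420,"dy":264,"yaw":72,"fingers":1},{"dx":455,"dy":290,"yaw":78,"fingers":1},{"dx":490,"dy":312,"yaw":84,"fingers":1},{"dx":530,"dy":335,"yaw":91,"fingers":1},{"dx":530,"dy":335,"yaw":91,"fingers":1},{"dx":530,"dy":335,"yaw":91,"fingers":1},{"dx":530,"dy":335,"yaw":91,"fingers":1}])

```text
invalid input at $.deltas[1]: expected keys fingers, dx, dy, dz, yaw
```

The predicted pixels agree with the crops to within a few mm. The move was refused because every row needs all the keys, so I'm resending it.

>>> move_arm(deltas=[{"dx":70,"dy":44,"dz":0,"yaw":12,"fingers":1},{"dx":140,"dy":88,"dz":0,"yaw":24,"fingers":1},{"dx":210,"dy":132,"dz":0,"yaw":36,"fingers":1},{"dx":280,"dy":176,"dz":0,"yaw":48,"fingers":1},{"dx":350,"dy":220,"dz":0,"yaw":60,"fingers":1},{"dx":420,"dy":264,"dz":0,"yaw":72,"fingers":1},{"dx":490,"dy":312,"dz":0,"yaw":84,"fingers":1},{"dx":530,"dy":335,"dz":0,"yaw":91,"fingers":1},{"dx":530,"dy":335,"dz":0,"yaw":91,"fingers":1},{"dx":530,"dy":335,"dz":0,"yaw":91,"fingers":1},{"dx":530,"dy":335,"dz":0,"yaw":91,"fingers":1},{"dx":530,"dy":335,"dz":0,"yaw":91,"fingers":1},{"dx":530,"dy":335,"dz":0,"yaw":91,"fingers":1},{"dx":530,"dy":335,"dz":0,"yaw":91,"fingers":1},{"dx":530,"dy":335,"dz":0,"yaw":91,"fingers":1},{"dx":530,"dy":335,"dz":0,"yaw":91,"fingers":1},{"dx":530,"dy":335,"dz":0,"yaw":91,"fingers":1},{"dx":530,"dy":335,"dz":0,"yaw":91,"fingers":1},{"dx":530,"dy":335,"dz":0,"yaw":91,"fingers":1}])

```text
t: 1.68
position: [0.6757, -0.1961, 0.2306]
orientation: [-1.882, -2.515, 0.001]
ft_force: [0.5, 0.9, 1.1]
opening: 0.0
gripper_force: 0.0
```

>>> move_arm(deltas=[{"dx":2,"dy":0,"dz":-35,"yaw":0,"fingers":1},{"dx":2,"dy":0,"dz":-70,"yaw":0,"fingers":1},{"dx":2,"dy":0,"dz":-105,"yaw":0,"fingers":1},{"dx":2,"dy":0,"dz":-135,"yaw":0,"fingers":1},{"dx":2,"dy":0,"dz":-150,"yaw":0,"fingers":1},{"dx":2,"dy":0,"dz":-158,"yaw":0,"fingers":1},{"dx":2,"dy":0,"dz":-158,"yaw":0,"fingers":1},{"dx":2,"dy":0,"dz":-158,"yaw":0,"fingers":1}])

```text
t: 2.35
position: [0.6786, -0.1962, 0.0741]
orientation: [1.881, 2.514, 0.001]
ft_force: [-0.2, 0.4, 1.2]
opening: 0.004
gripper_force: 0.0
```

```bash
python3 - <<'E'
from station import bot
import cv2
c=[cv2.resize(bot.camera(n)["img"][y:y+120,x:x+130,::-1],None,fx=3,fy=4 and 3,interpolation=cv2.INTER_CUBIC) for n,x,y in(("scene",150,110),("top",220,120))]
cv2.imwrite("pics/c.png",cv2.convertScaleAbs(cv2.hconcat(c),alpha=1.6,beta=15))
E
```

```text
(no output)
```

View pics/c.png

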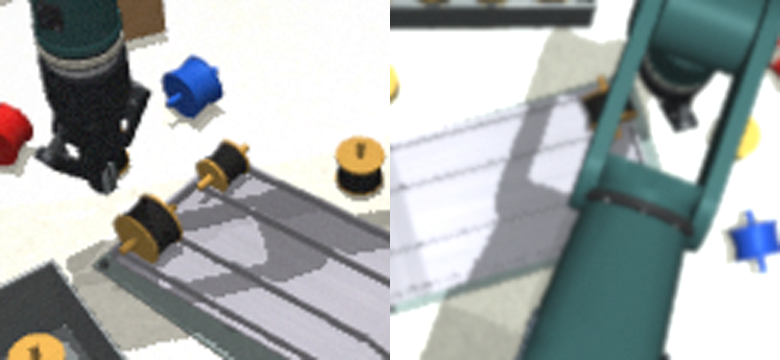

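The fingertips are behind the big mount at the lip, in line with its lane. I'll start the push.

>>> move_arm(deltas=[{"dx":-2.3,"dy":7.7,"dz":0,"yaw":0,"fingers":1},{"dx":-4,"dy":13.4,"dz":0,"yaw":0,"fingers":1},{"dx":-5.7,"dy":19.2,"dz":0.6,"yaw":0,"fingers":1},{"dx":-8,"dy":26.8,"dz":1.9,"yaw":0,"fingers":1},{"dx":-10.2,"dy":34.5,"dz":3.2,"yaw":0,"fingers":1},{"dx":-12.5,"dy":42.2,"dz":4.4,"yaw":0,"fingers":1},{"dx":-14.8,"dy":49.9,"dz":5.7,"yaw":0,"fingers":1},{"dx":-17,"dy":57.5,"dz":7,"yaw":0,"fingers":1},{"dx":-19.3,"dy":65.2,"dz":8.2,"yaw":0,"fingers":1},{"dx":-21.6,"dy":72.9,"dz":9.5,"yaw":0,"fingers":1},{"dx":-23.9,"dy":80.5,"dz":10.8,"yaw":0,"fingers":1},{"dx":-26.1,"dy":88.2,"dz":12,"yaw":0,"fingers":1},{"dx":-28.4,"dy":95.9,"dz":13.3,"yaw":0,"fingers":1},{"dx":-30.7,"dy":103.6,"dz":14.6,"yaw":0,"fingers":1},{"dx":-32.9,"dy":111.2,"dz":15.8,"yaw":0,"fingers":1},{"dx":-35.2,"dy":118.9,"dz":17.1,"yaw":0,"fingers":1}])

```text
t: 3.78
position: [0.6426, -0.075, 0.089]
orientation: [-1.879, -2.516, 0.001]
ft_force: [0.4, 0.3, -0.7]
opening: -0.001
gripper_force: 0.0
```

```bash
python3 - <<'E'
from station import bot
import cv2
c=[cv2.resize(bot.camera(n)["img"][y:y+120,x:x+130,::-1],None,fx=3,fy=4 and 3,interpolation=cv2.INTER_CUBIC) for n,x,y in(("scene",170,130),("top",200,120))]
cv2.imwrite("pics/d.png",cv2.convertScaleAbs(cv2.hconcat(c),alpha=1.6,beta=15))
E
```

```text
(no output)
```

View pics/d.png

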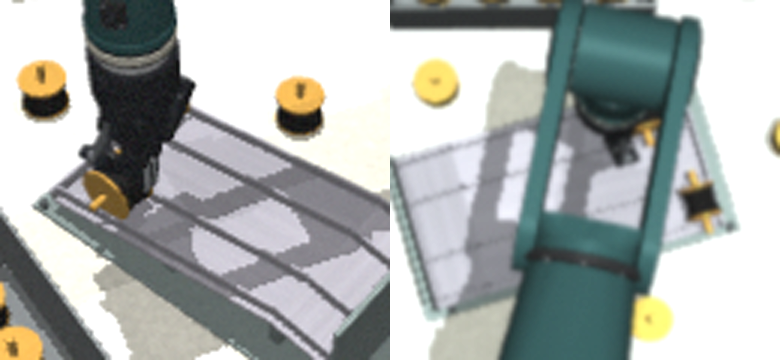

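```bash
python3 - <<'E'
from station import bot
from h import *
import cv2
print({k:np.round(v,3) for k,v in bot.observe().items() if k in("t","position","ft_force","ft_torque")})
S=bot.camera("scene");T=bot.camera("top")
p=bot.observe()["position"];tip=p-[0,0,.025]
print("tip scene",(proj(S,tip)[0]-[170,130]+.33)*3,"top",(proj(T,tip)[0]-[200,120]+.33)*3+[390,0])
a=np.radians(106.5);X=np.array([np.cos(a),np.sin(a),0]);Y=np.array([-X[1],X[0],0]);O=np.array([.5705,-.027,0])
for x in(-.137,-.12,-.1,-.08,-.0665,-.0275):
    z=.056+(x+.137)*.1584
    pl=O+X*x+Y*-.073+[0,0,z];st=O+X*x+Y*-.019+[0,0,z]
    print(x,"plate scene",(proj(S,pl)[0]-[170,130]+.33)*3,"instud top",(proj(T,st)[0]-[200,120]+.33)*3+[390,0])
b=cv2.resize(S["img"][160:220,180:240,::-1],None,fx=9,fy=9,interpolation=cv2.INTER_CUBIC)
cv2.imwrite("pics/e.png",cv2.convertScaleAbs(b,alpha=2,beta=30))
E
```

```text
{'t': np.float64(3.883), 'position': array([ 0.643, -0.074,  0.089]), 'ft_force': array([0.026, 0.309, 0.542]), 'ft_torque': array([-0.004,  0.019, -0.   ])}
tip scene [143.34318975 201.32110051] top [607.42032872 122.58597262]
-0.137 plate scene [ 75.72442877 181.37117424] instud top [677.29174515 137.10884123]
-0.12 plate scene [ 88.84657868 188.43775085] instud top [662.75855849 141.21254049]
-0.1 plate scene [104.51929086 196.87786333] instud top [645.57755467 146.0638972 ]
-0.08 plate scene [120.45193827 205.45795685] instud top [628.3059978  150.94082314]
-0.0665 plate scene [131.35669789 211.33041829] instud top [616.59614465 154.24730483]
-0.0275 plate scene [163.56034875 228.67281777] instud top [582.53203902 163.86590041]
```

View pics/e.png

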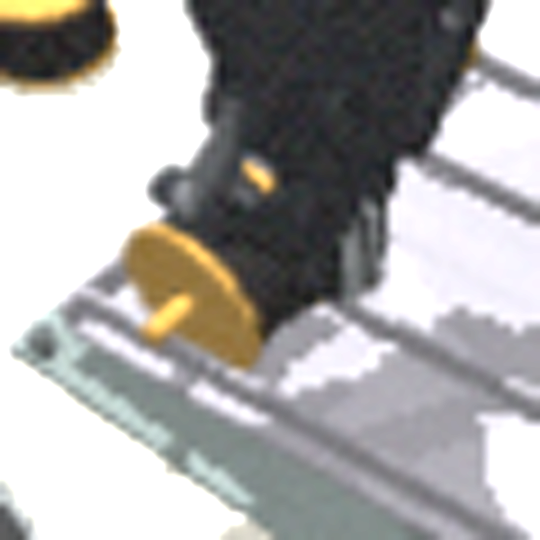

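```bash
python3 - <<'E'
from station import bot
from h import *
import cv2
S=bot.camera("scene");T=bot.camera("top")
c=[cv2.resize(I["img"][y:y+80,x:x+80,::-1],None,fx=5,fy=5,interpolation=cv2.INTER_CUBIC) for I,x,y in((S,175,145),(T,250,130))]
cv2.imwrite("pics/f.png",cv2.convertScaleAbs(cv2.hconcat(c),alpha=2,beta=30))
print(bot.observe()["position"],bot.observe()["t"])
E
```

```text
[ 0.64322903 -0.07648174  0.08905109] 4.0833
```

View pics/f.png

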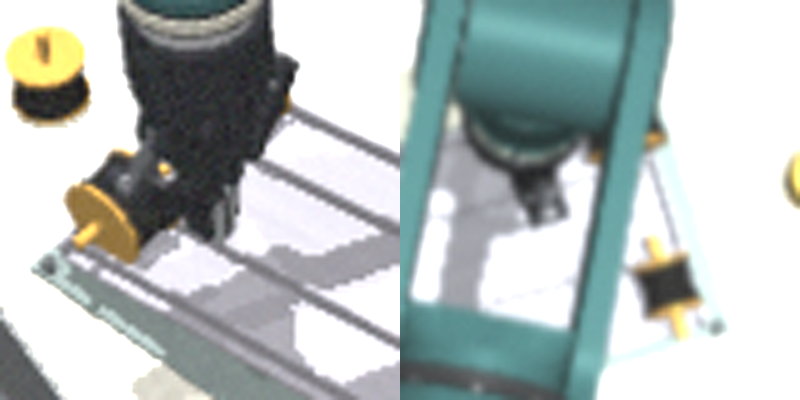

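The mount was passed by and has rolled back undisturbed to the lip. I'll compare the actual fingertip position with the predicted one.

```bash
python3 - <<'E'
from station import bot
from h import *
import cv2
S=bot.camera("scene");s=bot.observe();p=s["position"];R=cv2.Rodrigues(s["orientation"])[0]
print(R.round(3),s["ft_force"])
u0,v0=180,150
b=cv2.resize(S["img"][v0:v0+60,u0:u0+75,::-1],None,fx=10,fy=10,interpolation=cv2.INTER_CUBIC)
b=(255*(b/255.)**.5).astype(np.uint8)
a=np.radians(106.5);X=np.array([np.cos(a),np.sin(a),0]);Y=np.array([-X[1],X[0],0]);O=np.array([.5705,-.027,0])
def mark(P,col):
    q=((proj(S,P)[0]-[u0,v0]+.5)*10).astype(int);cv2.circle(b,tuple(int(i) for i in q),5,col,2)
mark(p,(0,0,255));mark(p+R@[0,0,.025],(0,255,0))
mark(p+R@[0,.011,.025],(255,255,0));mark(p+R@[0,-.011,.025],(255,255,0))
for y in(-.073,-.037): mark(O+X*-.137+Y*y+[0,0,.056],(255,0,255))
fx=p+R@[0,0,.025]-O; r=fx@X;mark(O+X*r+Y*-.055+[0,0,.024+(r+.16)*.1584],(255,0,0))
cv2.imwrite("pics/g.png",b)
E
```

```text
[[-0.283  0.959 -0.001]
 [ 0.959  0.283 -0.   ]
 [ 0.    -0.001 -1.   ]] [-0.41736188 -0.27648419  0.11879094]
```

View pics/g.png

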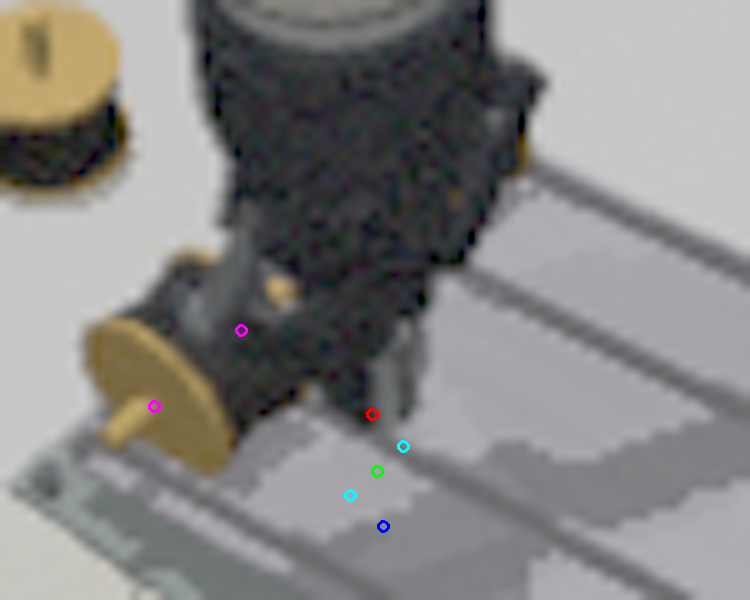

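The picture shows the real fingertip bottom at about (382,428), against a prediction of (377,471). The shut tips are therefore only about 6 mm ahead of the TCP, so I pushed too high and slid over the mount. I'll go back and push 19 mm lower.

>>> move_arm(deltas=[{"dx":0,"dy":0,"dz":35,"yaw":0,"fingers":1},{"dx":0,"dy":0,"dz":70,"yaw":0,"fingers":1},{"dx":12,"dy":-38,"dz":75,"yaw":0,"fingers":1},{"dx":22,"dy":-75,"dz":75,"yaw":0,"fingers":1},{"dx":33,"dy":-110,"dz":75,"yaw":0,"fingers":1},{"dx":36,"dy":-123,"dz":70,"yaw":0,"fingers":1},{"dx":36,"dy":-123,"dz":40,"yaw":0,"fingers":1},{"dx":36,"dy":-123,"dz":10,"yaw":0,"fingers":1},{"dx":36,"dy":-123,"dz":-15,"yaw":0,"fingers":1},{"dx":36,"dy":-123,"dz":-28,"yaw":0,"fingers":1},{"dx":36,"dy":-123,"dz":-35,"yaw":0,"fingers":1},{"dx":36,"dy":-123,"dz":-35,"yaw":0,"fingers":1},{"dx":36,"dy":-123,"dz":-35,"yaw":0,"fingers":1}])

```text
t: 5.22
position: [0.6801, -0.1993, 0.0557]
orientation: [1.879, 2.515, 0.001]
ft_force: [0.3, -0.4, 0.6]
opening: 0.0
gripper_force: 0.0
```

>>> move_arm(deltas=[{"dx":-2.3,"dy":7.7,"dz":0,"yaw":0,"fingers":1},{"dx":-4.5,"dy":15.3,"dz":0,"yaw":0,"fingers":1},{"dx":-6.2,"dy":21.1,"dz":0.3,"yaw":0,"fingers":1},{"dx":-8,"dy":26.8,"dz":1.3,"yaw":0,"fingers":1},{"dx":-9.7,"dy":32.6,"dz":2.2,"yaw":0,"fingers":1},{"dx":-11.4,"dy":38.4,"dz":3.2,"yaw":0,"fingers":1},{"dx":-13.1,"dy":44.1,"dz":4.1,"yaw":0,"fingers":1},{"dx":-14.8,"dy":49.9,"dz":5.1,"yaw":0,"fingers":1},{"dx":-17,"dy":57.5,"dz":6.3,"yaw":0,"fingers":1},{"dx":-19.3,"dy":65.2,"dz":7.6,"yaw":0,"fingers":1},{"dx":-19.3,"dy":65.2,"dz":7.6,"yaw":0,"fingers":1},{"dx":-19.3,"dy":65.2,"dz":7.6,"yaw":0,"fingers":1}])

```text
t: 6.22
position: [0.6599, -0.1332, 0.0622]
orientation: [-1.879, -2.517, -0.0]
ft_force: [0.4, -0.3, -1.2]
opening: -0.001
gripper_force: 0.0
```

```bash
cat > chk.py <<'E'
from station import bot
from h import *
S=bot.camera("scene");s=bot.observe();p=s["position"]
a=np.radians(106.5);X=np.array([np.cos(a),np.sin(a),0]);Y=np.array([-X[1],X[0],0]);O=np.array([.5705,-.027,0])
print("tcp rack",((p-O)@X).round(4),((p-O)@Y).round(4),p[2].round(4),s["ft_force"].round(2))
hsv=cv2.cvtColor(S["img"],cv2.COLOR_RGB2HSV)
m=cv2.inRange(hsv,(12,110,60),(28,255,255))
n,l,st,ce=cv2.connectedComponentsWithStats(m)
for i in range(1,n):
    if st[i,4]>15 and 180<ce[i][0]<320 and 150<ce[i][1]<260: print(ce[i].round(1),st[i])
tab=[]
for x in np.arange(-.14,.145,.02):
    z=.056+(min(x,.1)+.137)*.1584-max(0,x-.108)*.2126
    tab.append((round(x,2),proj(S,O+X*x+Y*-.073+[0,0,z])[0].round(0).tolist()))
print(tab)
E
python3 chk.py
```

```text
tcp rack -0.1276 -0.0555 0.062 [-0.07 -0.31 -0.51]
[180.2 156.7] [176 151  10  12  76]
[269.6 161.4] [262 156  16  12 155]
[219.8 167.7] [216 163   9  10  51]
[219.5 186.4] [213 182  12  12  20]
[209.5 196.6] [204 190  13  13  63]
[(np.float64(-0.14), [194.0, 190.0]), (np.float64(-0.12), [199.0, 192.0]), (np.float64(-0.1), [205.0, 195.0]), (np.float64(-0.08), [210.0, 198.0]), (np.float64(-0.06), [215.0, 201.0]), (np.float64(-0.04), [221.0, 204.0]), (np.float64(-0.02), [226.0, 207.0]), (np.float64(0.0), [232.0, 210.0]), (np.float64(0.02), [238.0, 213.0]), (np.float64(0.04), [244.0, 216.0]), (np.float64(0.06), [250.0, 220.0]), (np.float64(0.08), [256.0, 223.0]), (np.float64(0.1), [262.0, 226.0]), (np.float64(0.12), [268.0, 231.0]), (np.float64(0.14), [274.0, 236.0])]
```

The mount is at rack x ≈ -83 mm, ahead of the fingers, so the push is working. Continuing.

>>> move_arm(deltas=[{"dx":-2,"dy":6.7,"dz":1.1,"yaw":0,"fingers":1},{"dx":-4,"dy":13.4,"dz":2.2,"yaw":0,"fingers":1},{"dx":-6,"dy":20.1,"dz":3.3,"yaw":0,"fingers":1},{"dx":-8,"dy":26.8,"dz":4.4,"yaw":0,"fingers":1},{"dx":-9.9,"dy":33.6,"dz":5.5,"yaw":0,"fingers":1},{"dx":-11.9,"dy":40.3,"dz":6.6,"yaw":0,"fingers":1},{"dx":-13.9,"dy":47,"dz":7.8,"yaw":0,"fingers":1},{"dx":-15.9,"dy":53.7,"dz":8.9,"yaw":0,"fingers":1},{"dx":-17.9,"dy":60.4,"dz":10,"yaw":0,"fingers":1},{"dx":-19.9,"dy":67.1,"dz":11.1,"yaw":0,"fingers":1},{"dx":-21.9,"dy":73.8,"dz":12.2,"yaw":0,"fingers":1},{"dx":-23.9,"dy":80.5,"dz":13.3,"yaw":0,"fingers":1},{"dx":-25.8,"dy":87.3,"dz":14.4,"yaw":0,"fingers":1},{"dx":-27.8,"dy":94,"dz":15.5,"yaw":0,"fingers":1},{"dx":-29.8,"dy":100.7,"dz":16.6,"yaw":0,"fingers":1},{"dx":-31.8,"dy":107.4,"dz":17.7,"yaw":0,"fingers":1},{"dx":-33.8,"dy":114.1,"dz":18.8,"yaw":0,"fingers":1},{"dx":-35.8,"dy":120.8,"dz":20,"yaw":0,"fingers":1},{"dx":-37.8,"dy":127.5,"dz":21.1,"yaw":0,"fingers":1},{"dx":-39.8,"dy":134.2,"dz":22.2,"yaw":0,"fingers":1}])

```text
t: 7.93
position: [0.6201, 0.0008, 0.0846]
orientation: [1.881, 2.516, 0.0]
ft_force: [1.2, 0.1, 1.0]
opening: 0.001
gripper_force: 0.4
```

```bash
python3 chk.py | grep -v float
```

```text
tcp rack 0.0141 -0.0556 0.0848 [ 0.05  0.71 -0.36]
[183.6 155.9] [176 150  16  13 155]
[269.6 161.4] [262 156  16  12 155]
[219.5 167.8] [216 163   8  10  65]
[259.2 207.1] [254 203  10  11  21]
[247.3 217.8] [239 210  17  17 170]
```

>>> move_arm(deltas=[{"dx":-1.4,"dy":4.8,"dz":0.8,"yaw":0,"fingers":1},{"dx":-2.8,"dy":9.6,"dz":1.6,"yaw":0,"fingers":1},{"dx":-4.3,"dy":14.4,"dz":2.4,"yaw":0,"fingers":1},{"dx":-5.7,"dy":19.2,"dz":3.2,"yaw":0,"fingers":1},{"dx":-7.1,"dy":24,"dz":4,"yaw":0,"fingers":1},{"dx":-8.5,"dy":28.8,"dz":4.8,"yaw":0,"fingers":1},{"dx":-9.9,"dy":33.6,"dz":5.5,"yaw":0,"fingers":1},{"dx":-11.4,"dy":38.4,"dz":6.3,"yaw":0,"fingers":1},{"dx":-12.8,"dy":43.1,"dz":7,"yaw":0,"fingers":1},{"dx":-14.2,"dy":47.9,"dz":7,"yaw":0,"fingers":1},{"dx":-15.6,"dy":52.7,"dz":7,"yaw":0,"fingers":1},{"dx":-17,"dy":57.5,"dz":7,"yaw":0,"fingers":1},{"dx":-18.5,"dy":62.3,"dz":7,"yaw":0,"fingers":1},{"dx":-19.9,"dy":67.1,"dz":7,"yaw":0,"fingers":1},{"dx":-19.9,"dy":67.1,"dz":7,"yaw":0,"fingers":1},{"dx":-19.9,"dy":67.1,"dz":7,"yaw":0,"fingers":1}])

```text
t: 9.32
position: [0.6003, 0.0676, 0.0914]
orientation: [-1.88, -2.517, 0.0]
ft_force: [-0.1, 0.0, -0.4]
opening: 0.002
gripper_force: 0.0
```

```bash
python3 chk.py | grep -v float
```

```text
tcp rack 0.082 -0.0554 0.0914 [0.27 0.05 0.25]
[183.6 155.9] [176 150  16  13 155]
[220.1 168. ] [216 163  10  11  73]
[284.1 222.7] [277 219  14  11  26]
[273.9 235.4] [266 228  17  17 169]
```

The mount is at x ≈ 138 mm, against the stop. I'll back off and lift away.

>>> move_arm(deltas=[{"dx":6,"dy":-20,"dz":5,"yaw":0,"fingers":1},{"dx":14,"dy":-45,"dz":20,"yaw":0,"fingers":1},{"dx":14,"dy":-48,"dz":55,"yaw":0,"fingers":1},{"dx":14,"dy":-75,"dz":90,"yaw":0,"fingers":1},{"dx":14,"dy":-110,"dz":120,"yaw":0,"fingers":1},{"dx":14,"dy":-145,"dz":130,"yaw":0,"fingers":1},{"dx":14,"dy":-180,"dz":130,"yaw":0,"fingers":1},{"dx":14,"dy":-180,"dz":130,"yaw":0,"fingers":1},{"dx":14,"dy":-180,"dz":130,"yaw":0,"fingers":1},{"dx":14,"dy":-180,"dz":130,"yaw":0,"fingers":1}])

```text
t: 10.2
position: [0.6141, -0.1127, 0.2208]
orientation: [-1.881, -2.515, -0.0]
ft_force: [0.4, 0.6, -1.6]
opening: 0.003
gripper_force: 0.0
```

```bash
python3 chk.py | grep -v float; python3 - <<'E'
from station import bot
import cv2
c=[cv2.resize(bot.camera(n)["img"][y:y+130,x:x+130,::-1],None,fx=3,fy=3,interpolation=cv2.INTER_CUBIC) for n,x,y in(("scene",180,140),("top",190,120))]
cv2.imwrite("pics/z.png",cv2.convertScaleAbs(cv2.hconcat(c),alpha=1.6,beta=15))
E
```

```text
tcp rack -0.0939 -0.0177 0.2207 [-0.03 -0.38  0.47]
[183.6 155.9] [176 150  16  12 152]
[269.6 161.5] [262 156  16  12 152]
[221.1 165.7] [217 163   8   8  19]
[218.3 169.8] [216 168   6   5  18]
[284.9 223.1] [279 220  12  10  21]
[275.9 231.8] [267 228  16  11  36]
[272.2 238.6] [269 236   7   6  24]
```

View pics/z.png

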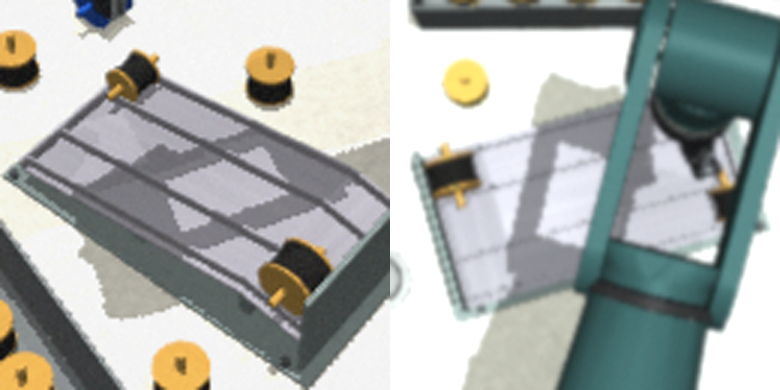

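The big mount rests against the stop, square in its lane at about (293,275) in the scene crop. The small mount is still at the lip at about (135,75), and the hand is clear of everything.

```bash
python3 -c "
from station import bot
print(bot.hand_in())"
```

```text
the job is handed in; nothing more can be done
None
```

I pushed the larger mount over the crest and it rests against the end stop by itself; the smaller mount was left at its lip. The first push rode over the mount and it rolled back to the lip; the second, lower push worked. The job is handed in, but no verdict came back.

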